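# Hang the enamel pans nested on one hook

### The arm

A 6-joint arm with a two-finger parallel gripper is mounted at the origin on the work surface. World frame = base frame: x ahead of the robot, y to its left, z up, the work surface at z = 0. Lengths are in mm, angles in rad, forces in N, time in s.
With the tool pointing down it reaches from about 350 to 775 mm from the base axis. Payload 5.5 kg.
Tool frame: the origin (TCP) lies on the centre line of the jaws, within the pads' length; the fingertips stand 17 mm ahead of it and the grasp point (between the pads) lies 2 mm behind it; z points along the fingers, y is the line along which they close (so a half turn about z gives the same grasp; the last joint's range is limited). The gripper opens to 85 mm and grips with 20 to 120 N. Pads are 22 mm wide; open, the fingers measure 114 mm over their backs; the gripper's body (76 mm by 85 mm) begins 54 mm behind the grasp point. The pads swing forward as they close: fully open they stand 13 mm farther back than shut.
Start: joints at [-1.331, 0.313, 0.046, 1.304, 0, 1.431], TCP at [213.171, -534.068, 248.323] pointing down, gripper open.
Joint ranges: [-2.76, 2.76], [-0.86, 1.69], [-1.03, 1.26], [-2.2, 2.34], [-1.47, 1.5], [-3.14, 3.14]. Speed limits (rad/s): [2.57, 2.57, 3.14, 3.14, 3.14, 3.14].

### API

Orientations are given as a 3x3 rotation matrix whose columns are the frame's x, y, z axes.
In Python, from workcell import r gives the robot as it stands.
- The arm moves only by the tool move_arm, never from a script. Its argument "targets" is a list of rows, each an object with "translation": the shift along the world's x, y, z in m, a list of three; "turn": the turn, a rotation vector about the world's x, y, z in degrees, a list of three; "jaw": the finger opening in m, from 0 to 0.0854. A call has 1 to 10 rows; each row is the pose to reach, as a shift and turn from the pose commanded when the call began; what a row does not reach only later rows make up. A row lasts 1/12 s, in which the tool goes at most 41.7 mm and 7.16 degrees, less where a joint would pass 70% of its speed; a pose out of reach is approached as far as the arm can. A call with a gripper value outside its range is refused whole. The fingers move at their own pace and stop on an object; "squeeze" is the grip in N (left out, the last holds). Time passes only in rows, so rows that repeat a pose let the fingers close. It gives the time, the measured TCP pose, the force, the opening and the grip force at its end, in the units of the state.
- r.read_state(): the state, without advancing time (a new reading comes with each control period).
- r.camera(name): name is "scene" or "top" or "wrist"; returns a dict with "pixels" (420x560x3 uint8, red, green, blue), "fx", "fy", "cx", "cy" (pixels), "D" ([k1, k2, p1, p2, k3] as OpenCV has them; the pictures are not rectified), "R" (3x3) and "t" (3): a world point X has camera coordinates R X + t; the wrist camera has in their place "hand_eye" (4x4, takes a point from camera to tool coordinates, whose origin is the TCP and whose axes are the flange's). Camera axes: x right, y down, z forward; pixel columns grow to the right and rows downward; lengths in mm; the calibration is good to about 2 mm. A picture is of the moment at which its call begins: read the wrist's pose just before it. There is no depth.
- r.hand_in(): hands the job in; it is judged then, once.
Trained networks look in a picture, given as the dict that the camera call returned (one of the last four; its "shot" number tells which), for a name from the list of things; names that differ only in an ending like _2 or _b are one class to them, and where a whole thing is asked for, a point or a joint stands for the part that bears it (a point fixed in the world has none). Each returns a list of dicts, best first, with "score" (0 to 1); they miss things now and then, are a little off and sometimes report something else, mostly with a low value. They report only what shows in the picture. A call takes as long as a camera call. They do not tell look-alikes from the thing itself.
- r.search_frame(picture, label): "extent" ([left, top, width, height] as shares, 0 to 1, of the picture: columns of its width, rows of its height, round what is visible of it).
- r.silhouettes(picture, label): "pixels" (420x560 bool, what is visible of it) and "extent" ([left, top, width, height] as shares, 0 to 1, of the picture: columns of its width, rows of its height, round what is visible of it).
- r.spot_point(picture, label): "point" ([column, row] as shares, 0 to 1, of the picture: columns of its width, rows of its height: a listed point, or the origin of a listed thing).
The state is a dict: "clock": time; "qpos": joint angles; "dq": joint speeds; "effort": joint torques, N m; "tcp_pos": TCP position; "tcp_rot": TCP orientation; "wrist_force": force on the tool from outside, world axes, zero at the start; "moment": the same for the moment, N m; "gripper_width": finger opening in mm; "gripper_force": force on a finger pad.
Only numpy, scipy, OpenCV 4.12 (cv2) and the standard library are available. Lean on these libraries where they do the work, as an engineer would, in place of code of your own. Each camera call takes 0.05 s, during which the arm holds its last target. There are 200 camera calls.

### The job

Take the three square enamel pans out of the drying rack and hang them by their handle loops on the one hook of the stand: the largest first, nearest the post, then the medium, then the smallest. All open sides face the hook's tip and the back of each smaller pan sits a little way inside the mouth of the pan behind it; leave them hanging still, and leave the red plate and everything else where it is.

Things in the scene. Friction and masses are not known exactly. Their poses are not given: they have to be found in the camera images.
- pan_large_loop (a point): centre of the opening of the handle loop of the blue, largest square enamel pan; z up the handle, pan's open side to -x. Sizes in mm. Flat loop in the y-z plane, 42 wide (y), 44 high, 8 thick (x); opening 28 x 30, its top 15 above this point (2 to 3 lower at the sides). Pinch its outer sides along y. Pan's lower edge 127 below, upper edge 43 below; joined by a bar 14 wide.
- pan_large_mid (a point): centre of the blue pan's shell, same axes as its loop frame, 85 mm below and 4 mm to +x of the loop centre: an open square box 108 wide (y), 84 high (z), 30 deep (x), walls 3 mm; open mouth 15 mm to -x of this point, closed back 15 mm to +x.
- pan_large: the blue pan as a whole (0.1 to 0.4 kg); origin at its lower edge while it stands, 127 mm straight below the loop centre; axes as its loop frame.
- pan_medium_loop (a point): centre of the opening of the handle loop of the cream, medium square enamel pan; z up the handle, pan's open side to -x. Sizes in mm. Flat loop in the y-z plane, 42 wide (y), 44 high, 8 thick (x); opening 28 x 30, its top 15 above this point (2 to 3 lower at the sides). Pinch its outer sides along y. Pan's lower edge 118 below, upper edge 52 below; joined by a bar 14 wide.
- pan_medium_mid (a point): centre of the cream pan's shell, same axes as its loop frame, 85 mm below and 4 mm to +x of the loop centre: an open square box 86 wide (y), 66 high (z), 30 deep (x), walls 3 mm; open mouth 15 mm to -x of this point, closed back 15 mm to +x.
- pan_medium: the cream pan as a whole (0.1 to 0.4 kg); origin at its lower edge while it stands, 118 mm straight below the loop centre; axes as its loop frame.
- pan_small_loop (a point): centre of the opening of the handle loop of the mint-green, smallest square enamel pan; z up the handle, pan's open side to -x. Sizes in mm. Flat loop in the y-z plane, 42 wide (y), 44 high, 8 thick (x); opening 28 x 30, its top 15 above this point (2 to 3 lower at the sides). Pinch its outer sides along y. Pan's lower edge 109 below, upper edge 61 below; joined by a bar 14 wide.
- pan_small_mid (a point): centre of the mint-green pan's shell, same axes as its loop frame, 85 mm below and 4 mm to +x of the loop centre: an open square box 64 wide (y), 48 high (z), 30 deep (x), walls 3 mm; open mouth 15 mm to -x of this point, closed back 15 mm to +x.
- pan_small: the mint-green pan as a whole (0.1 to 0.4 kg); origin at its lower edge while it stands, 109 mm straight below the loop centre; axes as its loop frame.
- hook: fixed hook stand: wooden foot 150 x 110 x 12 mm (50 mm to -x, 100 mm to +x of the origin), yellow steel post 16 mm thick, 200 mm high at x = +60 mm, one level arm from the post top to -x. Origin on the ledge under the arm. -x is where the hook points, roughly to the robot.
- hook_arm (a point): point on the centre line of the hook's level arm (round yellow rod 8 mm thick, 200 mm above the ledge), 60 mm from the post's axis; +x to the post, -x to the tip. Straight and level from x = +60 to -80 mm of this point, then bends up to the tip; only the tip rises above it. A hung pan's loop centre lies 11 mm below this line.
- hook_tip (a point): end of the upturned hook tip, 95 mm to -x of hook_arm and 12 mm higher than the arm; 8 mm thick. Same axes as hook_arm.
- rack: fixed plastic drying rack: floor 205 (x) x 130 (y) x 10 mm; five fins 13 thick, 60 wide (y), up to 64 mm above the ledge, making four slots 33 mm wide at x = -69, -23, 23, 69 mm. Pans and red plate stand in the slots on edge, handles up, in any order, open sides to the rack's -x. Origin: centre of its underside.
- red_plate_mid (a point): centre of the square red plastic plate standing on edge in one rack slot, 104 x 104 mm, 28 deep (x); stays where it is.
- soap_mid (a point): centre of a loose green soap bottle standing between rack and hook, 60 mm thick, 190 mm high (centre 95 mm up): an obstacle.
- basin: loose bystander: shallow white enamel basin, 200 mm across, 50 high; origin at the centre of its underside.
- cup: loose bystander: blue cup, 72 mm across, 85 high; origin at the centre of its underside.
- chopstick_rest: loose bystander: wooden chopstick rest, 70 x 20 x 19 mm; origin at the centre of its underside.
- brush: loose bystander: silicone dish brush lying down, about 185 x 45 x 30 mm; origin near its middle.
- jar: loose bystander: amber jar, 76 mm across, 110 high; origin at the centre of its underside.
Not all that is in view belongs to the job. Leave any orange look-alike of the pan_medium alone.

How it is judged:
By the outcome, as a careful person would: the job done as asked, in the order asked, and still so for the second after the job is handed in, with the robot touching nothing.
It also fails if it takes over 72 s, if anything falls off the work surface, if the arm or the gripper's body presses on something with over 40 N, if the wrist force passes 120 N, or if a joint passes its speed limit or range.

## Working session

There is one attempt and no reset: what is moved stays moved. The work goes in short steps, Python scripts to look and compute and a tool call to move; the robot and the scene stay as the last step left them, time stands still between calls to the robot, and variables do not carry over. Pictures are saved under pics/ and viewed, at most 10 in all, crops included, and the job is handed in when it is done.

Besides the shell and the picture viewer there is one more tool, called after ">>>" in YAML: its name, and indented under it one key for each argument. move_arm: Moves the arm, as the interface text tells. Its arguments: {"type":"object","properties":{"targets":{"type":"array","items":{"type":"object","properties":{"translation":{"type":"array","items":{"type":"number"}},"turn":{"type":"array","items":{"type":"number"}},"jaw":{"type":"number"}}}},"squeeze":{"type":"number"}},"required":["targets"]}

```bash
mkdir -p pics; ls; python3 - <<'E'
from workcell import r
import cv2,numpy as np
s=r.read_state();print(s['clock'],s['tcp_pos'],s['tcp_rot'],s['gripper_width'])
for n in("scene","top"):
    p=r.camera(n);cv2.imwrite(f"pics/{n}0.png",p["pixels"][:,:,::-1])
    R=np.array(p["R"]);print(n,p["fx"],p["D"],(-R.T@np.array(p["t"])).round())
    for l in ["pan_large_loop","pan_medium_loop","pan_small_loop","pan_large_mid","pan_medium_mid","pan_small_mid","hook_arm","hook_tip","hook","rack","red_plate_mid","soap_mid"]:
        print(l,[(np.round(np.array(d["point"])*[560,420],1).tolist(),round(d["score"],2)) for d in r.spot_point(p,l)[:3]])
E
```

```text
pics
0.0 [ 213.0643515  -533.57010322  247.40909044] [[ 9.28745386e-01  3.70717977e-01 -4.35982066e-04]
 [ 3.70718158e-01 -9.28743808e-01  1.72801929e-03]
 [ 2.35692172e-04 -1.76651641e-03 -9.99998412e-01]] 85.1504298785931
scene 487.32251071329745 [-0.16489525  0.          0.          0.          0.        ] [1315.  -13. 1345.]
pan_large_loop [([373.7, 188.7], 0.66)]
pan_medium_loop [([380.3, 199.2], 0.62)]
pan_small_loop [([375.5, 215.2], 0.56), ([371.3, 221.2], 0.5)]
pan_large_mid [([365.4, 231.6], 0.7), ([372.5, 201.8], 0.61), ([184.0, 212.5], 0.2)]
pan_medium_mid [([374.7, 213.8], 0.94), ([366.0, 264.6], 0.9), ([370.6, 160.3], 0.68)]
pan_small_mid [([373.1, 230.8], 0.55)]
hook_arm [([174.3, 181.6], 0.56), ([373.0, 191.2], 0.24)]
hook_tip [([186.0, 153.5], 0.57)]
hook [([187.9, 213.0], 0.96)]
rack [([366.1, 232.3], 0.75), ([372.3, 217.3], 0.62)]
red_plate_mid [([375.8, 190.7], 0.89), ([374.5, 213.5], 0.18)]
soap_mid [([281.7, 231.9], 0.59)]
top 460.87399055664935 [-0.02461753  0.          0.          0.          0.        ] [ 444.   -5. 1379.]
pan_large_loop [([172.4, 232.4], 0.74)]
pan_medium_loop [([173.5, 216.0], 0.92), ([159.8, 292.3], 0.86), ([188.9, 152.8], 0.62)]
pan_small_loop [([181.3, 199.6], 0.59), ([260.6, 244.0], 0.16)]
pan_large_mid [([174.2, 214.5], 0.17)]
pan_medium_mid [([170.7, 232.1], 0.75), ([166.2, 288.7], 0.68), ([178.7, 211.4], 0.65)]
pan_small_mid [([185.2, 200.1], 0.8)]
hook_arm [([394.9, 229.9], 0.56), ([172.5, 214.6], 0.54)]
hook_tip [([391.3, 265.6], 0.75)]
hook [([383.7, 233.8], 0.93)]
rack [([188.3, 226.8], 0.8)]
red_plate_mid [([170.1, 245.8], 0.78)]
soap_mid [([282.2, 184.5], 0.9)]
```

```bash
python3 - <<'E'
import cv2,numpy as np
a=cv2.imread("pics/scene0.png");b=cv2.imread("pics/top0.png")
cv2.imwrite("pics/a.png",cv2.resize(a[100:310,130:410],(800,600)))
cv2.imwrite("pics/b.png",cv2.resize(b[120:330,130:410],(800,600)))
E
```

```text
(no output)
```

View pics/a.png

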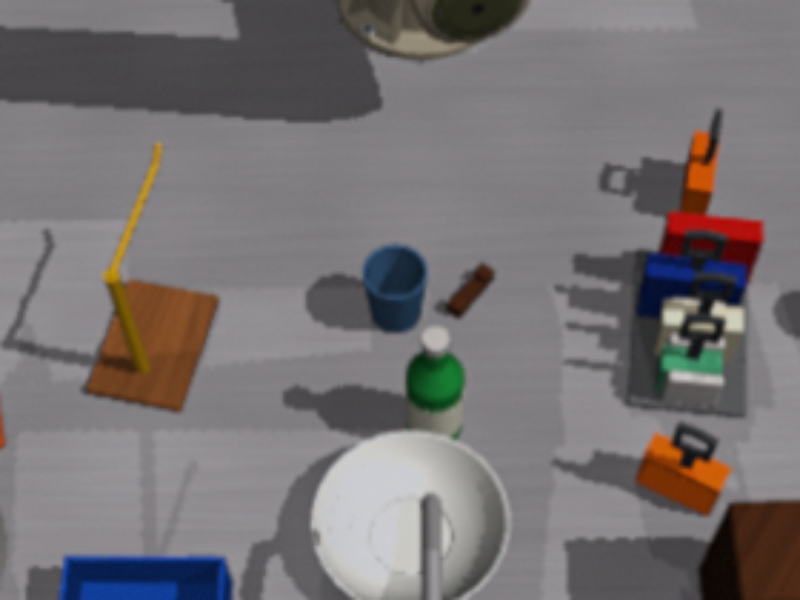

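View pics/b.png

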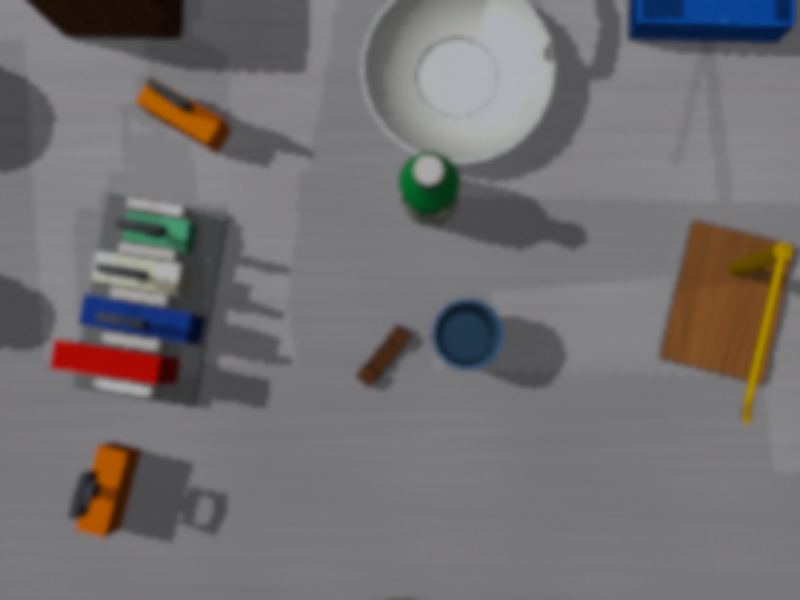

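The scene shows the rack with red, blue, cream and mint in order from the robot outward. The open sides face the robot. The hook arm runs from the post, at top crop (783,250), to the tip at (747,420), also toward the robot. The bottle at (430,180) stands between them. Next I'll triangulate these points.

```bash
cat > h.py <<'E'
import numpy as np,cv2
from workcell import r
def K(p): return np.array([[p["fx"],0,p["cx"]],[0,p["fy"],p["cy"]],[0,0,1.]])
def pose(p,s=None):
    if "hand_eye" in p:
        H=np.array(p["hand_eye"]);T=np.eye(4);T[:3,:3]=s["tcp_rot"];T[:3,3]=s["tcp_pos"]
        M=np.linalg.inv(T@H);return M[:3,:3],M[:3,3]
    return np.array(p["R"]),np.array(p["t"])
def ray(p,uv,s=None):
    R,t=pose(p,s)
    q=cv2.undistortPoints(np.array([[uv]],float),K(p),np.array(p["D"]))[0,0]
    d=R.T@np.array([q[0],q[1],1]);return -R.T@t,d/np.linalg.norm(d)
def onz(p,uv,z,s=None):
    o,d=ray(p,uv,s);return o+d*(z-o[2])/d[2]
def tri(rays):
    A=sum(np.eye(3)-np.outer(d,d) for o,d in rays);b=sum((np.eye(3)-np.outer(d,d))@o for o,d in rays)
    return np.linalg.solve(A,b)
def proj(p,X,s=None):
    R,t=pose(p,s)
    return cv2.projectPoints(np.array(X,float).reshape(-1,1,3),cv2.Rodrigues(R)[0],t,K(p),np.array(p["D"]))[0].reshape(-1,2)
E
python3 - <<'E'
from h import *
P={n:r.camera(n) for n in("scene","top")}
np.set_printoptions(suppress=True,precision=1)
for l,z in [("pan_large_loop",137),("pan_medium_loop",128),("pan_small_loop",119),("pan_small_mid",34),("hook_arm",200),("hook_tip",212),("hook",0),("soap_mid",95),("red_plate_mid",62)]:
    b={}
    for n in P:
        for d in r.spot_point(P[n],l)[:3]:
            uv=np.array(d["point"])*[560,420];b.setdefault(n,uv);print(l,n,round(d["score"],2),uv,onz(P[n],uv,z)[:2])
    if len(b)==2: print("   tri",tri([ray(P[n],b[n]) for n in b]))
# yellow arm
for n in P:
    h=cv2.cvtColor(P[n]["pixels"],cv2.COLOR_RGB2HSV);m=cv2.inRange(h,(20,150,80),(32,255,255))
    k,lab,st,c=cv2.connectedComponentsWithStats(m);i=1+np.argmax(st[1:,4]);ys,xs=np.where(lab==i)
    print(n,st[i],[(int(y),round(xs[ys==y].mean(),1),int((ys==y).sum())) for y in np.unique(ys)][::3])
E
```

```text
pan_large_loop scene 0.98 [377.5 183.1] [487.6 300.5]
pan_large_loop scene 0.36 [368.8 222.3] [623.8 258.7]
pan_large_loop top 0.66 [172.  228.7] [501.  294.6]
pan_large_loop top 0.61 [391.1 265.5] [ 415.8 -297.1]
   tri [500.3 293.1 155. ]
pan_medium_loop scene 0.67 [380.4 197.4] [533.3 305.4]
pan_medium_loop scene 0.66 [293.9 204.9] [557.1  45.2]
pan_medium_loop scene 0.64 [374.5 255.4] [725.1 265.3]
pan_medium_loop top 0.76 [158.4 293.1] [326.6 326.3]
pan_medium_loop top 0.7 [191.9 153.1] [711.7 250.4]
pan_medium_loop top 0.66 [171.1 213.2] [543.7 301. ]
   tri [ 291.9  414.  -244.8]
pan_small_loop scene 0.58 [376.9 216. ] [592.5 289.2]
pan_small_loop top 0.58 [180.7 200.7] [579.6 278. ]
   tri [581.9 288.  100.1]
pan_small_mid top 0.78 [184.  202.3] [584.2 287.1]
hook_arm scene 0.69 [176.1 178.4] [ 508.2 -295.5]
hook_arm top 0.7 [395.4 229.3] [ 509.3 -293.1]
   tri [ 509.3 -294.   201.3]
hook_tip scene 0.84 [185.9 151.8] [ 420.5 -273.1]
hook_tip scene 0.16 [437.1 215.5] [647.8 435.3]
hook_tip top 0.64 [391.7 263. ] [ 423.7 -281. ]
   tri [ 423.8 -275.9  217.2]
hook scene 0.84 [18
[... 549 characters left out ...]
np.float64(420.5), 28), (385, np.float64(421.0), 29), (388, np.float64(421.5), 28), (391, np.float64(421.5), 28), (394, np.float64(422.0), 29), (397, np.float64(422.5), 28), (400, np.float64(423.0), 29), (403, np.float64(423.0), 29), (406, np.float64(423.5), 28), (409, np.float64(424.0), 29), (412, np.float64(424.0), 29), (415, np.float64(424.5), 28), (418, np.float64(425.0), 29)]
top [149  50  27  29 736] [(50, np.float64(162.0), 23), (53, np.float64(162.5), 26), (56, np.float64(162.0), 25), (59, np.float64(162.0), 25), (62, np.float64(162.0), 25), (65, np.float64(161.5), 26), (68, np.float64(161.5), 26), (71, np.float64(161.5), 26), (74, np.float64(161.5), 26), (77, np.float64(161.5), 26)]
```

>>> move_arm:
  targets:
    - {"translation":[0.12,0.31,0.1],"turn":[0,0,60],"jaw":0.07}
    - {"translation":[0.12,0.31,0.1],"turn":[0,0,60],"jaw":0.07}
    - {"translation":[0.12,0.31,0.1],"turn":[0,0,60],"jaw":0.07}
    - {"translation":[0.12,0.31,0.1],"turn":[0,0,60],"jaw":0.07}
    - {"translation":[0.12,0.31,0.1],"turn":[0,0,60],"jaw":0.07}
    - {"translation":[0.12,0.31,0.1],"turn":[0,0,60],"jaw":0.07}
    - {"translation":[0.12,0.31,0.1],"turn":[0,0,60],"jaw":0.07}
    - {"translation":[0.12,0.31,0.1],"turn":[0,0,60],"jaw":0.07}
    - {"translation":[0.12,0.31,0.1],"turn":[0,0,60],"jaw":0.07}
    - {"translation":[0.12,0.31,0.1],"turn":[0,0,60],"jaw":0.07}

```text
clock: 3.13
tcp_pos: [334.1, -221.6, 350.2]
tcp_rot: [[0.137, 0.991, 0.003], [0.991, -0.137, -0.002], [-0.001, 0.003, -1.0]]
wrist_force: [0.7, -1.1, -0.6]
gripper_width: 70.1
gripper_force: 0.0
```

```bash
python3 - <<'E'
from h import *
np.set_printoptions(suppress=True,precision=3)
s=r.read_state();print(s['clock'],s['tcp_pos'],s['tcp_rot'],s['qpos'],s['dq'],s['wrist_force'])
for n in ("scene","top"):
    p=r.camera(n);x0,y0,x1,y1={"scene":(150,140,220,250),"top":(360,190,420,290)}[n]
    h=cv2.cvtColor(p["pixels"],cv2.COLOR_RGB2HSV);m=np.zeros(h.shape[:2],np.uint8);m[y0:y1,x0:x1]=cv2.inRange(h,(20,130,60),(34,255,255))[y0:y1,x0:x1]
    ys,xs=np.where(m>0)
    for y in np.unique(ys)[::4]:
        u=xs[ys==y].mean();print(n,y,round(u,1),(ys==y).sum(),onz(p,(u,y),200)[:2].round(1))
E
```

```text
3.1333 [ 334.146 -221.563  350.19 ] [[ 0.137  0.991  0.003]
 [ 0.991 -0.137 -0.002]
 [-0.001  0.003 -1.   ]] [-0.787 -0.041 -0.121  1.487  0.001  0.921] [-0.061  0.035 -0.013 -0.043 -0.025  0.027] [ 0.668 -1.141 -0.551]
scene 150 185.0 1 [ 404.1 -279.3]
scene 154 184.5 2 [ 419.3 -279.4]
scene 158 183.5 2 [ 434.3 -281. ]
scene 162 182.0 3 [ 449.1 -284. ]
scene 166 180.0 3 [ 463.7 -288.5]
scene 170 178.5 2 [ 478.2 -291.5]
scene 174 177.0 3 [ 492.5 -294.5]
scene 178 175.5 2 [ 506.7 -297.5]
scene 182 174.0 3 [ 520.7 -300.4]
scene 186 172.5 2 [ 534.5 -303.3]
scene 190 170.5 2 [ 548.2 -307.6]
scene 194 169.0 3 [ 561.8 -310.5]
scene 198 169.0 5 [ 575.3 -309. ]
scene 202 170.5 4 [ 588.7 -303.3]
scene 206 172.5 4 [ 602.  -296.2]
scene 210 173.5 4 [ 615.  -292.1]
scene 214 175.0 5 [ 628.  -286.6]
scene 218 176.5 4 [ 640.8 -281.1]
scene 222 177.5 4 [ 653.5 -277.1]
scene 226 179.0 5 [ 666.1 -271.8]
top 205 403.0 5 [ 572.2 -312.5]
top 209 399.0 15 [ 561.7 -302.3]
top 213 393.7 17 [ 551.1 -288.7]
top 217 401.0 5 [ 541.2 -307.4]
top 221 400.5 4 [ 530.9 -306.1]
top 225 399.5 4 [ 520.6 -303.5]
top 229 398.5 4 [ 510.3 -301. ]
top 233 397.5 4 [ 500.  -298.5]
top 237 396.5 4 [ 489.8 -295.9]
top 241 395.5 4 [ 479.5 -293.4]
top 245 394.5 4 [ 469.3 -290.8]
top 249 393.5 4 [ 459.1 -288.3]
top 253 393.0 3 [ 448.9 -287.1]
top 257 392.0 3 [ 438.7 -284.5]
top 261 391.5 2 [ 428.5 -283.3]
top 265 391.0 3 [ 418.4 -282.1]
```

>>> move_arm:
  targets:
    - {"translation":[0.148,0.385,0.0],"turn":[0,0,70],"jaw":0.07}
    - {"translation":[0.148,0.385,0.0],"turn":[0,0,70],"jaw":0.07}
    - {"translation":[0.148,0.385,0.0],"turn":[0,0,70],"jaw":0.07}
    - {"translation":[0.148,0.385,0.0],"turn":[0,0,70],"jaw":0.07}
    - {"translation":[0.148,0.385,0.0],"turn":[0,0,70],"jaw":0.07}
    - {"translation":[0.148,0.385,0.0],"turn":[0,0,70],"jaw":0.07}
    - {"translation":[0.148,0.385,0.0],"turn":[0,0,70],"jaw":0.07}
    - {"translation":[0.148,0.385,0.0],"turn":[0,0,70],"jaw":0.07}
    - {"translation":[0.148,0.385,0.0],"turn":[0,0,70],"jaw":0.07}
    - {"translation":[0.148,0.385,0.0],"turn":[0,0,70],"jaw":0.07}

```text
clock: 4.07
tcp_pos: [482.5, 161.9, 347.2]
tcp_rot: [[-0.882, 0.47, -0.001], [0.47, 0.882, -0.0], [0.001, -0.001, -1.0]]
wrist_force: [0.1, -0.7, 1.5]
gripper_width: 69.9
gripper_force: 0.0
```

>>> move_arm:
  targets:
    - {"translation":[0.03,0.125,0.0],"turn":[0,0,18],"jaw":0.07}
    - {"translation":[0.03,0.125,0.0],"turn":[0,0,18],"jaw":0.07}
    - {"translation":[0.03,0.125,0.0],"turn":[0,0,18],"jaw":0.07}
    - {"translation":[0.03,0.125,0.0],"turn":[0,0,18],"jaw":0.07}
    - {"translation":[0.03,0.125,0.0],"turn":[0,0,18],"jaw":0.07}
    - {"translation":[0.03,0.125,0.0],"turn":[0,0,18],"jaw":0.07}

```text
clock: 4.57
tcp_pos: [511.8, 284.8, 346.9]
tcp_rot: [[-0.984, 0.18, -0.002], [0.18, 0.984, -0.001], [0.002, -0.002, -1.0]]
wrist_force: [-1.1, -0.5, 0.2]
gripper_width: 70.1
gripper_force: 0.0
```

```bash
python3 - <<'E'
from h import *
import pickle
np.set_printoptions(suppress=True,precision=1)
s=r.read_state();p=r.camera("wrist");print(s['tcp_pos'],s['qpos'],p["hand_eye"])
cv2.imwrite("pics/w1.png",p["pixels"][:,:,::-1]);pickle.dump((s,p),open("w1.pkl","wb"))
for l,z in [("pan_large_loop",137),("pan_medium_loop",128),("pan_small_loop",119)]:
    for d in r.spot_point(p,l)[:3]:
        uv=np.array(d["point"])*[560,420];print(l,round(d["score"],2),uv,onz(p,uv,z,s)[:2])
E
```

```text
[511.8 284.8 346.9] [ 0.4  0.3  0.3  1.6 -0.   0.6] [[  -0.    -1.    -0.3   69.6]
 [   1.     0.    -0.     1.1]
 [   0.    -0.3    1.  -124.8]
 [   0.     0.     0.     1. ]]
pan_large_loop 0.89 [284.9 168.2] [496.1 292.6]
pan_medium_loop 0.83 [292.4 357.3] [712.9 262.7]
pan_medium_loop 0.57 [297.1 209.1] [540.  297.2]
pan_small_loop 0.64 [296.5 251.4] [588.1 288.8]
```

View pics/w1.png

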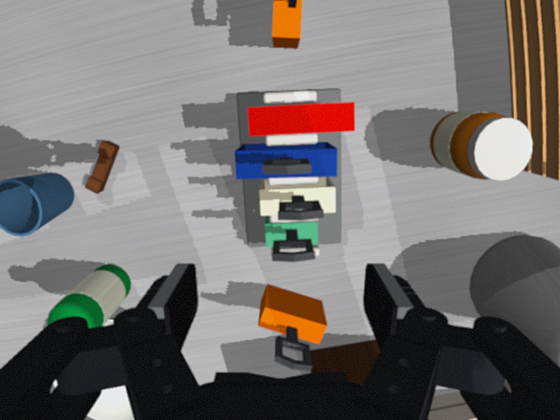

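The wrist view shows the loops at blue (286,167), cream (300,208) and mint (294,248), standing nearly square to the image. I'll fit the loop model to the pixels.

```bash
cat > fit.py <<'E'
from h import *
from scipy.optimize import minimize
def box(x,y,z): return [[a,b,c] for a in x for b in y for c in z]
def render(p,s,q,z,ax,S=4):
    c,si=np.cos(q[2]),np.sin(q[2]);W=lambda L:proj(p,np.array(L,float)@np.array([[c,si,0],[-si,c,0],[0,0,1]])+[q[0],q[1],z],s)
    x0,y0,x1,y1=ax;im=np.zeros(((y1-y0)*S,(x1-x0)*S),np.uint8)
    P=lambda L:np.round(((W(L)+.5-[x0,y0])*S)*16).astype(np.int32)
    def hull(L,v,m=None):
        m=im if m is None else m;cv2.fillConvexPoly(m,cv2.convexHull(P(L)),v,shift=4)
    hull(box((-4,4),(-21,21),(-22,22)),255)
    A=np.zeros_like(im);B=A.copy()
    hull(box((-4,),(-14,14),(-15,15)),255,A);hull(box((4,),(-14,14),(-15,15)),255,B);im[(A&B)>0]=0
    return cv2.resize(im,(x1-x0,y1-y0),interpolation=cv2.INTER_AREA)/255.
def fit(p,s,q0,z,thr=70):
    u=proj(p,[[q0[0],q0[1],z]],s)[0];w=22
    ax=[int(u[0]-w-4),int(u[1]-w),int(u[0]+w+4),int(u[1]+w)]
    c=p["pixels"][ax[1]:ax[3],ax[0]:ax[2]].astype(int)
    m=((c.max(2)<thr)&(c.max(2)-c.min(2)<25)).astype(float);mb=cv2.GaussianBlur(m,(0,0),1.2)
    def f(q): return ((cv2.GaussianBlur(render(p,s,q,z,ax),(0,0),1.2)-mb)**2).sum()
    best=min((minimize(f,[q0[0]+dx,q0[1],q0[2]],method="Nelder-Mead",options=dict(initial_simplex=np.array([q0[0]+dx,q0[1],q0[2]])+np.array([[0,0,0],[4,0,0],[0,4,0],[0,0,.08]]))) for dx in(-6,0,6)),key=lambda o:o.fun)
    return best.x,best.fun,m.sum(),mb,cv2.GaussianBlur(render(p,s,best.x,z,ax),(0,0),1.2),ax
E
python3 - <<'E'
from fit import *
import pickle
s,p=pickle.load(open("w1.pkl","rb"));out=[]
for n,q,z in [("L",(496,293),137),("M",(540,297),128),("S",(588,289),119)]:
    x,f,m,mb,rb,ax=fit(p,s,(*q,-.18),z);print(n,x[:2].round(1),np.degrees(x[2]).round(1),round(f,1),m)
    c=p["pixels"][ax[1]:ax[3],ax[0]:ax[2],::-1];t=[cv2.resize(np.uint8(i),(260,200),interpolation=0) for i in(c,cv2.merge([mb*255]*3),cv2.merge([rb*255]*3))];out.append(np.hstack(t))
cv2.imwrite("pics/f1.png",np.vstack(out))
E
```

```text
L [492.9 308.5] -19.6 273.1 273.0
M [535.7 302.9] -10.4 238.9 475.0
S [583.5 285. ] -6.6 307.6 509.0
```

View pics/f1.png

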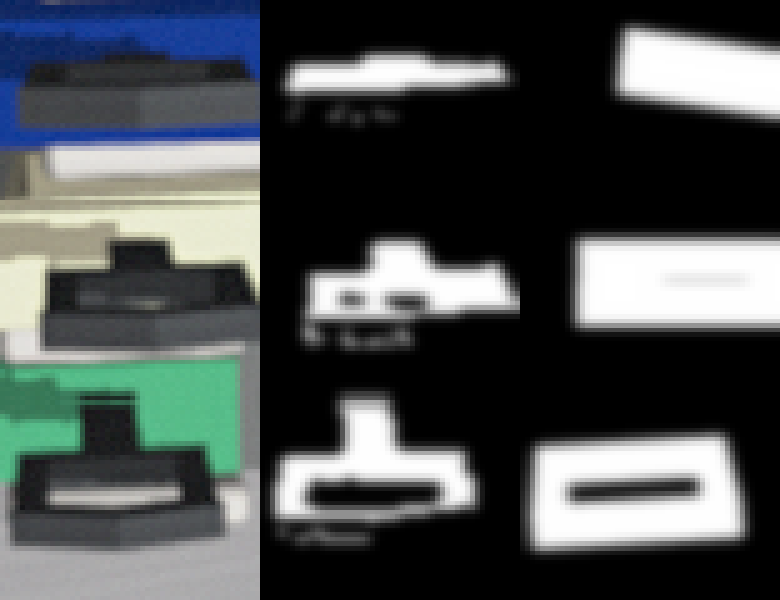

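```bash
sed -i 's/hull(box((-4,4),(-21,21),(-22,22)),255)/hull(box((-4,4),(-21,21),(-22,19.5))+box((-4,4),(0,),(22,)),255)/; s/thr=70/thr=95/; s/w=22/w=30/; s/(-15,15)),255,A)/(-15,12.5))+box((-4,),(0,),(15,)),255,A)/; s/(-15,15)),255,B)/(-15,12.5))+box((4,),(0,),(15,)),255,B)/' fit.py
sed -i 's/    return cv2.resize(im/    hull(box((-4,4),(-7,7),(-22,-44)),255)\n    return cv2.resize(im/' fit.py
cat > go.py <<'E'
from fit import *
def show(p,s,L,name):
    out=[]
    for n,q,z in L:
        x,f,m,mb,rb,ax=fit(p,s,q,z);print(n,x[:2].round(1),np.degrees(x[2]).round(1),round(f,1),m)
        c=p["pixels"][ax[1]:ax[3],ax[0]:ax[2],::-1];t=[cv2.resize(np.uint8(i),(260,200),interpolation=0) for i in(c,cv2.merge([mb*255]*3),cv2.merge([rb*255]*3))];out.append(np.hstack(t))
    cv2.imwrite(name,np.vstack(out))
E
python3 - <<'E'
from go import *
import pickle
s,p=pickle.load(open("w1.pkl","rb"))
show(p,s,[("L",(496,293,-.18),137),("M",(540,297,-.18),128),("S",(588,289,-.18),119)],"pics/f2.png")
E
```

```text
L [493.6 293.9] -9.3 283.3 895.0
M [540.3 299.2] -8.3 173.5 963.0
S [584.8 284.9] -7.2 89.2 854.0
```

View pics/f2.png

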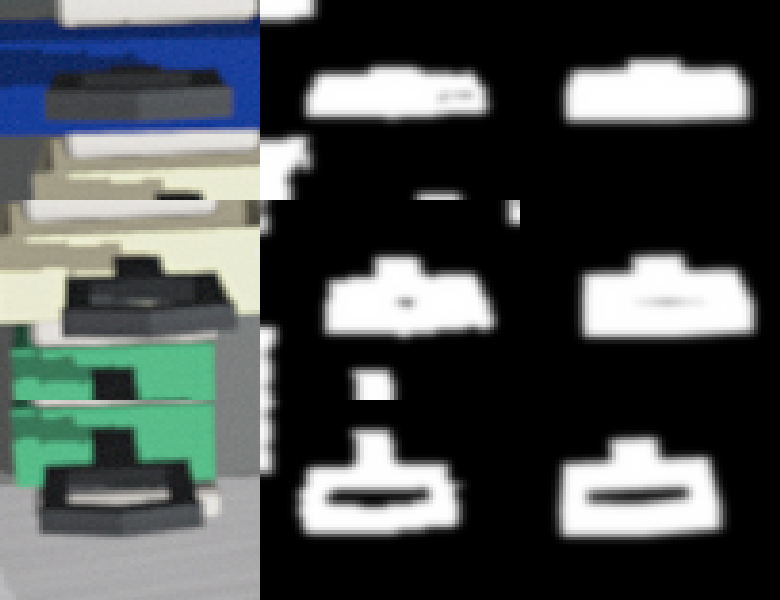

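All three fits match the pictures: spacing is about 46 mm and yaw about -9°. Next I grasp the blue loop.

>>> move_arm:
  targets:
    - {"translation":[-0.018,0.009,-0.03],"turn":[0,0,1.4],"jaw":0.07}
    - {"translation":[-0.018,0.009,-0.07],"turn":[0,0,1.4],"jaw":0.07}
    - {"translation":[-0.018,0.009,-0.11],"turn":[0,0,1.4],"jaw":0.07}
    - {"translation":[-0.018,0.009,-0.15],"turn":[0,0,1.4],"jaw":0.07}
    - {"translation":[-0.018,0.009,-0.18],"turn":[0,0,1.4],"jaw":0.07}
    - {"translation":[-0.018,0.009,-0.2],"turn":[0,0,1.4],"jaw":0.07}
    - {"translation":[-0.018,0.009,-0.212],"turn":[0,0,1.4],"jaw":0.07}
    - {"translation":[-0.018,0.009,-0.212],"turn":[0,0,1.4],"jaw":0.07}

```text
clock: 5.43
tcp_pos: [491.3, 292.9, 133.6]
tcp_rot: [[-0.988, 0.156, -0.005], [0.156, 0.988, -0.002], [0.004, -0.003, -1.0]]
wrist_force: [-0.6, -0.3, -0.2]
gripper_width: 70.2
gripper_force: 0.0
```

>>> move_arm:
  squeeze: 40
  targets:
    - {"translation":[0,0,0],"turn":[0,0,0],"jaw":0.036}
    - {"translation":[0,0,0],"turn":[0,0,0],"jaw":0.036}
    - {"translation":[0,0,0],"turn":[0,0,0],"jaw":0.036}
    - {"translation":[0,0,0],"turn":[0,0,0],"jaw":0.036}
    - {"translation":[0,0,0],"turn":[0,0,0],"jaw":0.036}

```text
clock: 5.85
tcp_pos: [494.2, 294.7, 138.2]
tcp_rot: [[-0.988, 0.154, 0.003], [0.154, 0.988, 0.0], [-0.003, 0.001, -1.0]]
wrist_force: [-1.4, -3.5, 6.3]
gripper_width: 41.8
gripper_force: 41.7
```

>>> move_arm:
  squeeze: 70
  targets:
    - {"translation":[0,0,0.004],"turn":[0,0,0],"jaw":0.034}
    - {"translation":[0,0,0.015],"turn":[0,0,0],"jaw":0.034}
    - {"translation":[0,0,0.035],"turn":[0,0,0],"jaw":0.034}
    - {"translation":[0,0,0.06],"turn":[0,0,0],"jaw":0.034}
    - {"translation":[0,0,0.09],"turn":[0,0,0],"jaw":0.034}
    - {"translation":[0,0,0.12],"turn":[0,0,0],"jaw":0.034}
    - {"translation":[0,0,0.15],"turn":[0,0,0],"jaw":0.034}
    - {"translation":[0,0,0.17],"turn":[0,0,0],"jaw":0.034}
    - {"translation":[0,0,0.17],"turn":[0,0,0],"jaw":0.034}

```text
clock: 6.6
tcp_pos: [494.6, 296.0, 312.0]
tcp_rot: [[-0.988, 0.153, 0.008], [0.153, 0.988, 0.004], [-0.007, 0.005, -1.0]]
wrist_force: [1.0, 0.0, -2.7]
gripper_width: 41.0
gripper_force: 71.6
```

```bash
python3 - <<'E'
from go import *
np.set_printoptions(suppress=True,precision=2)
s=r.read_state();p=r.camera("wrist");t=r.camera("scene");print(s['tcp_pos'],s['tcp_rot'],s['qpos'],s['wrist_force'],s['gripper_width'])
a=p["pixels"][:,:,::-1];b=t["pixels"][90:300,270:550,::-1]
cv2.imwrite("pics/l1.png",np.hstack([cv2.resize(a,(400,300)),cv2.resize(b,(400,300))]))
E
```

```text
[494.63 295.97 312.05] [[-0.99  0.15  0.01]
 [ 0.15  0.99  0.  ]
 [-0.01  0.01 -1.  ]] [0.4  0.3  0.18 1.45 0.   0.55] [ 0.99  0.02 -2.73] 40.98895801711946
```

View pics/l1.png

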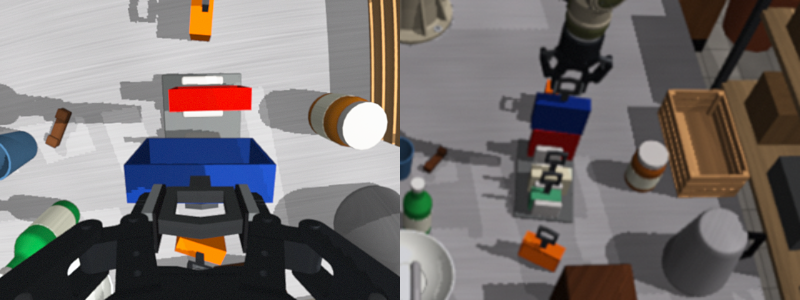

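>>> move_arm:
  targets:
    - {"translation":[-0.003,-0.015,0],"turn":[0,0,-1],"jaw":0.034}
    - {"translation":[-0.009,-0.045,0],"turn":[0,0,-2],"jaw":0.034}
    - {"translation":[-0.016,-0.08,0],"turn":[0,0,-3],"jaw":0.034}
    - {"translation":[-0.023,-0.118,0],"turn":[0,0,-4.3],"jaw":0.034}
    - {"translation":[-0.03,-0.156,0],"turn":[0,0,-4.3],"jaw":0.034}
    - {"translation":[-0.037,-0.194,0],"turn":[0,0,-4.3],"jaw":0.034}
    - {"translation":[-0.044,-0.232,0],"turn":[0,0,-4.3],"jaw":0.034}
    - {"translation":[-0.051,-0.27,0],"turn":[0,0,-4.3],"jaw":0.034}
    - {"translation":[-0.058,-0.308,0],"turn":[0,0,-4.3],"jaw":0.034}
    - {"translation":[-0.065,-0.346,0],"turn":[0,0,-4.3],"jaw":0.034}

```text
clock: 7.53
tcp_pos: [426.3, -52.1, 304.2]
tcp_rot: [[-0.974, 0.227, -0.003], [0.227, 0.974, 0.001], [0.004, 0.001, -1.0]]
wrist_force: [1.9, -0.4, -2.7]
gripper_width: 41.0
gripper_force: 72.1
```

>>> move_arm:
  targets:
    - {"translation":[-0.007,-0.038,0],"turn":[0,0,0],"jaw":0.034}
    - {"translation":[-0.014,-0.076,0],"turn":[0,0,0],"jaw":0.034}
    - {"translation":[-0.021,-0.114,0],"turn":[0,0,0],"jaw":0.034}
    - {"translation":[-0.028,-0.15,0],"turn":[0,0,0],"jaw":0.034}
    - {"translation":[-0.035,-0.18,0],"turn":[0,0,0],"jaw":0.034}
    - {"translation":[-0.039,-0.205,-0.01],"turn":[0,0,0],"jaw":0.034}
    - {"translation":[-0.042,-0.22,-0.03],"turn":[0,0,0],"jaw":0.034}
    - {"translation":[-0.042,-0.22,-0.05],"turn":[0,0,0],"jaw":0.034}
    - {"translation":[-0.042,-0.22,-0.05],"turn":[0,0,0],"jaw":0.034}
    - {"translation":[-0.042,-0.22,-0.05],"turn":[0,0,0],"jaw":0.034}

```text
clock: 8.37
tcp_pos: [384.6, -269.6, 253.9]
tcp_rot: [[-0.974, 0.228, -0.004], [0.228, 0.974, 0.005], [0.005, 0.004, -1.0]]
wrist_force: [-0.1, -0.1, -2.6]
gripper_width: 40.7
gripper_force: 72.3
```

```bash
python3 - <<'E'
from h import *
np.set_printoptions(suppress=True,precision=3)
p=r.camera("wrist");s=r.read_state();t=r.camera("scene");u=r.camera("top");s2=r.read_state();print(s['tcp_pos'],s2['tcp_pos'],s['tcp_rot'],s['qpos'],s['wrist_force'],s['gripper_width'])
import pickle;pickle.dump((s,p,t,u),open("l2.pkl","wb"))
for n,q in(("w",p),("s",t),("t",u)):
  for l in("pan_large_loop","hook_tip","hook_arm"):
    print(n,l,[(np.round(np.array(d["point"])*[560,420],1).tolist(),round(d["score"],2)) for d in r.spot_point(q,l)[:2]])
a=p["pixels"][:,:,::-1];b=t["pixels"][120:240,120:280,::-1]
cv2.imwrite("pics/l2.png",np.hstack([cv2.resize(a,(400,300)),cv2.resize(b,(400,300))]))
E
```

```text
[ 385.495 -270.047  255.391] [ 386.559 -270.651  257.025] [[-0.974  0.227 -0.002]
 [ 0.227  0.974  0.003]
 [ 0.003  0.002 -1.   ]] [-0.782  0.112 -0.192  1.271  0.    -0.553] [-0.086  0.354 -2.757] 40.91046169002005
w pan_large_loop [([280.4, 290.8], 0.66)]
w hook_tip [([277.2, 310.7], 0.77)]
w hook_arm []
s pan_large_loop [([186.0, 136.2], 0.8)]
s hook_tip [([183.8, 149.1], 0.88)]
s hook_arm [([177.4, 182.9], 0.67)]
t pan_large_loop [([391.5, 264.4], 0.57)]
t hook_tip [([391.8, 264.1], 0.85), ([186.9, 201.7], 0.32)]
t hook_arm [([396.2, 230.0], 0.73)]
```

View pics/l2.png

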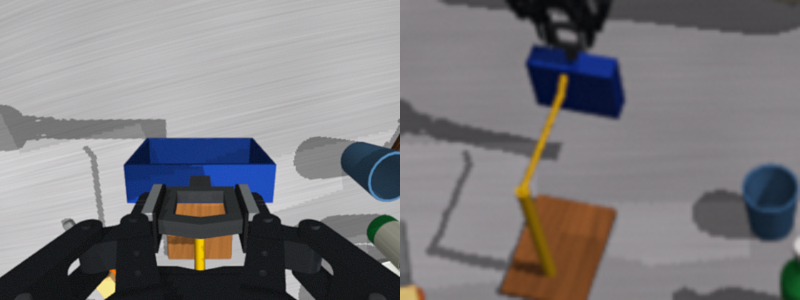

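```bash
python3 - <<'E'
from h import *
import pickle
np.set_printoptions(suppress=True,precision=1)
s,p,t,u=pickle.load(open("l2.pkl","rb"))
c=s['tcp_pos']+np.array([0,0,2.]);print("loop pred",proj(p,[c],s))
ex=np.array([.9732,-.2299,0]);ey=np.array([.2299,.9732,0])
print("corners pred top/bot",proj(p,[c+21*ey+19.5*np.eye(3)[2],c-21*ey+19.5*np.eye(3)[2],c+[0,0,22],c-[0,0,43]],s))
H=np.array([509,-299.5,200]);print("tip/arm pred",proj(p,[H-95*ex+[0,0,12],H-80*ex,H],s))
print("tip", onz(p,(277.2,310.7),212,s), tri([ray(t,(183.8,149.1)),ray(u,(391.8,264.1)),ray(p,(277.2,310.7),s)]))
h=cv2.cvtColor(p["pixels"],cv2.COLOR_RGB2HSV);m=cv2.inRange(h,(20,150,80),(34,255,255));m[:, :230]=0;m[:,330:]=0
ys,xs=np.where(m>0)
for y in np.unique(ys)[::6]: print(y,xs[ys==y].min(),xs[ys==y].max(),onz(p,(xs[ys==y].mean(),y),200,s)[:2])
a=p["pixels"][210:400,170:390,::-1];cv2.imwrite("pics/l3.png",cv2.resize(a,(690,600)))
E
```

```text
loop pred [[277.6 298.1]]
corners pred top/bot [[340.1 327. ]
 [214.6 326.7]
 [277.3 331.6]
 [278.1 254.9]]
tip/arm pred [[277.5 308.7]
 [277.7 320.5]
 [277.6 424.6]]
tip [ 417.7 -278.1  212. ] [ 417.4 -278.7  217.7]
334 272 285 [ 440.2 -282.9]
340 272 286 [ 444.3 -283.4]
346 272 286 [ 448.5 -284.4]
352 273 286 [ 452.7 -285.1]
358 273 286 [ 457. -286.]
364 273 285 [ 461.2 -287.4]
370 273 286 [ 465.7 -288.1]
376 273 286 [ 470.1 -289.1]
```

View pics/l3.png

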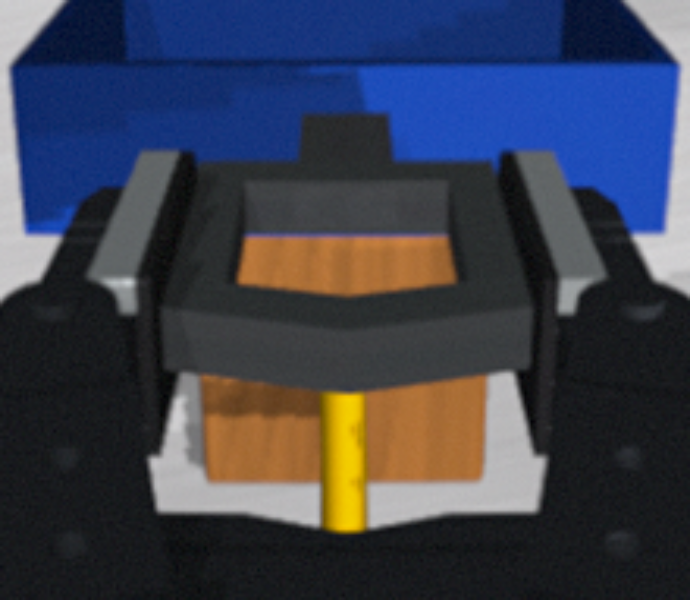

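>>> move_arm:
  targets:
    - {"translation":[0,0,-0.02],"turn":[0,0,0],"jaw":0.034}
    - {"translation":[0,0,-0.042],"turn":[0,0,0],"jaw":0.034}
    - {"translation":[0,0,-0.052],"turn":[0,0,0],"jaw":0.034}
    - {"translation":[0,0,-0.052],"turn":[0,0,0],"jaw":0.034}
    - {"translation":[0,0,-0.052],"turn":[0,0,0],"jaw":0.034}
    - {"translation":[0.01,-0.0023,-0.052],"turn":[0,0,0],"jaw":0.034}
    - {"translation":[0.02,-0.0047,-0.052],"turn":[0,0,0],"jaw":0.034}
    - {"translation":[0.03,-0.0071,-0.052],"turn":[0,0,0],"jaw":0.034}
    - {"translation":[0.04,-0.0094,-0.052],"turn":[0,0,0],"jaw":0.034}
    - {"translation":[0.05,-0.0118,-0.052],"turn":[0,0,0],"jaw":0.034}

```text
clock: 9.8
tcp_pos: [437.9, -283.4, 204.7]
tcp_rot: [[-0.974, 0.227, 0.001], [0.227, 0.974, -0.001], [-0.001, -0.0, -1.0]]
wrist_force: [0.3, 0.9, -3.6]
gripper_width: 41.1
gripper_force: 72.4
```

>>> move_arm:
  targets:
    - {"translation":[0.018,-0.0042,0],"turn":[0,0,0],"jaw":0.034}
    - {"translation":[0.036,-0.0085,0],"turn":[0,0,0],"jaw":0.034}
    - {"translation":[0.054,-0.0128,0],"turn":[0,0,0],"jaw":0.034}
    - {"translation":[0.072,-0.017,0],"turn":[0,0,0],"jaw":0.034}
    - {"translation":[0.086,-0.0203,0],"turn":[0,0,0],"jaw":0.034}
    - {"translation":[0.096,-0.0227,0],"turn":[0,0,0],"jaw":0.034}
    - {"translation":[0.096,-0.0227,0],"turn":[0,0,0],"jaw":0.034}
    - {"translation":[0.096,-0.0227,-0.006],"turn":[0,0,0],"jaw":0.034}
    - {"translation":[0.096,-0.0227,-0.012],"turn":[0,0,0],"jaw":0.034}
    - {"translation":[0.096,-0.0227,-0.014],"turn":[0,0,0],"jaw":0.034}

```text
clock: 10.63
tcp_pos: [531.9, -305.3, 190.0]
tcp_rot: [[-0.974, 0.227, 0.0], [0.227, 0.974, 0.0], [0.0, 0.0, -1.0]]
wrist_force: [-1.3, 1.5, 7.4]
gripper_width: 41.1
gripper_force: 73.5
```

>>> move_arm:
  targets:
    - {"translation":[0,0,-0.001],"turn":[0,0,0],"jaw":0.034}
    - {"translation":[0,0,-0.002],"turn":[0,0,0],"jaw":0.034}
    - {"translation":[0,0,-0.003],"turn":[0,0,0],"jaw":0.034}
    - {"translation":[0,0,-0.003],"turn":[0,0,0],"jaw":0.034}

```text
clock: 10.97
tcp_pos: [532.0, -305.4, 189.9]
tcp_rot: [[-0.974, 0.228, 0.002], [0.228, 0.974, -0.001], [-0.003, -0.001, -1.0]]
wrist_force: [-1.8, 2.1, 9.6]
gripper_width: 40.9
gripper_force: 73.9
```

>>> move_arm:
  targets:
    - {"translation":[0,0,0.002],"turn":[0,0,0],"jaw":0.044}
    - {"translation":[0,0,0.002],"turn":[0,0,0],"jaw":0.05}
    - {"translation":[0,0,0.002],"turn":[0,0,0],"jaw":0.07}
    - {"translation":[0,0,0.002],"turn":[0,0,0],"jaw":0.07}
    - {"translation":[0,0,0.02],"turn":[0,0,0],"jaw":0.07}
    - {"translation":[0,0,0.06],"turn":[0,0,0],"jaw":0.07}
    - {"translation":[0,0,0.1],"turn":[0,0,0],"jaw":0.07}
    - {"translation":[0,0,0.14],"turn":[0,0,0],"jaw":0.07}

```text
clock: 11.63
tcp_pos: [531.6, -305.2, 328.1]
tcp_rot: [[-0.974, 0.227, -0.001], [0.227, 0.974, 0.001], [0.002, 0.001, -1.0]]
wrist_force: [0.8, -0.6, 0.4]
gripper_width: 69.9
gripper_force: 0.0
```

```bash
python3 - <<'E'
from h import *
np.set_printoptions(suppress=True,precision=2)
s=r.read_state();p=r.camera("wrist");t=r.camera("scene");print(s['tcp_pos'],s['wrist_force'],s['gripper_width'])
import pickle;pickle.dump((s,p,t),open("l4.pkl","wb"))
for n,q in(("w",p),("s",t)):
  for l in("pan_large_loop","pan_large_mid"):
    print(n,l,[(np.round(np.array(d["point"])*[560,420],1).tolist(),round(d["score"],2)) for d in r.spot_point(q,l)[:2]])
a=p["pixels"][:,:,::-1];b=t["pixels"][120:240,120:280,::-1]
cv2.imwrite("pics/l4.png",np.hstack([cv2.resize(a,(400,300)),cv2.resize(b,(400,300))]))
E
```

```text
[ 531.58 -305.24  328.09] [ 0.81 -0.65  0.43] 69.87075134378705
w pan_large_loop [([279.2, 204.6], 0.72)]
w pan_large_mid [([279.5, 180.8], 0.56), ([485.6, 86.0], 0.33)]
s pan_large_loop [([170.5, 185.7], 0.89), ([373.4, 189.1], 0.35)]
s pan_large_mid [([177.5, 202.2], 0.86)]
```

View pics/l4.png

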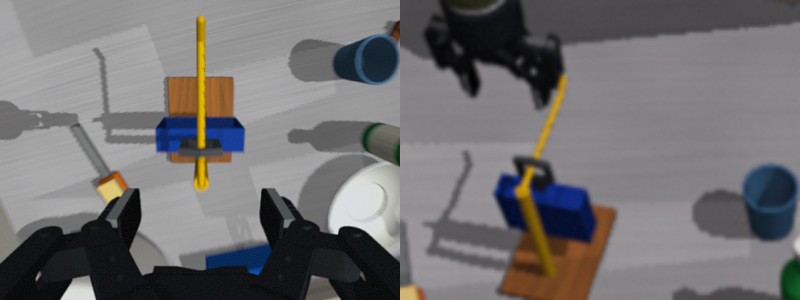

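The blue pan hangs near the post, square to the arm (wrist half at (200,145)). Now for the cream pan.

>>> move_arm:
  targets:
    - {"translation":[0,0.4,0.018],"turn":[0,0,5],"jaw":0.07}
    - {"translation":[0,0.4,0.018],"turn":[0,0,5],"jaw":0.07}
    - {"translation":[0,0.4,0.018],"turn":[0,0,5],"jaw":0.07}
    - {"translation":[0,0.4,0.018],"turn":[0,0,5],"jaw":0.07}
    - {"translation":[0,0.4,0.018],"turn":[0,0,5],"jaw":0.07}
    - {"translation":[0,0.4,0.018],"turn":[0,0,5],"jaw":0.07}
    - {"translation":[0,0.4,0.018],"turn":[0,0,5],"jaw":0.07}
    - {"translation":[0,0.4,0.018],"turn":[0,0,5],"jaw":0.07}
    - {"translation":[0,0.4,0.018],"turn":[0,0,5],"jaw":0.07}
    - {"translation":[0,0.4,0.018],"turn":[0,0,5],"jaw":0.07}

```text
clock: 12.77
tcp_pos: [530.7, 97.9, 343.5]
tcp_rot: [[-0.99, 0.139, -0.004], [0.139, 0.99, 0.001], [0.004, 0.0, -1.0]]
wrist_force: [0.4, -0.1, 0.9]
gripper_width: 70.1
gripper_force: 0.0
```

>>> move_arm:
  targets:
    - {"translation":[0.008,0.204,0],"turn":[0,0,0],"jaw":0.07}
    - {"translation":[0.008,0.204,0],"turn":[0,0,0],"jaw":0.07}
    - {"translation":[0.008,0.204,0],"turn":[0,0,0],"jaw":0.07}
    - {"translation":[0.008,0.204,0],"turn":[0,0,0],"jaw":0.07}
    - {"translation":[0.008,0.204,0],"turn":[0,0,0],"jaw":0.07}
    - {"translation":[0.008,0.204,0],"turn":[0,0,0],"jaw":0.07}
    - {"translation":[0.008,0.204,0],"turn":[0,0,0],"jaw":0.07}

```text
clock: 13.35
tcp_pos: [539.1, 300.3, 342.2]
tcp_rot: [[-0.99, 0.138, -0.005], [0.138, 0.99, -0.002], [0.004, -0.003, -1.0]]
wrist_force: [0.0, -0.7, 0.4]
gripper_width: 70.1
gripper_force: 0.0
```

```bash
python3 - <<'E'
from go import *
import pickle
np.set_printoptions(suppress=True,precision=1)
s=r.read_state();p=r.camera("wrist");print(s['clock'],s['tcp_pos'],s['qpos'])
show(p,s,[("M",(540,298,-.16),128),("S",(585,286,-.14),119)],"pics/f3.png")
# tilt of hung blue pan
s,p,t=pickle.load(open("l4.pkl","rb"));yaw=np.radians(-13.2)
Rz=cv2.Rodrigues(np.array([0,0,yaw]))[0]
for n,q,ss in(("w",p,s),("s",t,None)):
    h=cv2.cvtColor(q["pixels"],cv2.COLOR_RGB2HSV);m=cv2.inRange(h,(112,150,30),(125,255,255));
    u=proj(q,[[532,-305,110]],ss)[0];mm=np.zeros_like(m);w=70 if n=="w" else 40;a,b=int(u[1]),int(u[0]);mm[max(0,a-w):a+w,b-w:b+w]=m[max(0,a-w):a+w,b-w:b+w]
    k,lab,st,c=cv2.connectedComponentsWithStats(mm);i=1+np.argmax(st[1:,4]);print(n,"obs",st[i])
    for deg in(-6,-3,0,3,6):
        Ry=cv2.Rodrigues(np.array([0,np.radians(deg),0]))[0]
        V=np.array(box((-11,19),(-54,54),(-127+11,-43+11)),float)@Ry.T  # about rod line
        V[:,2]-=11;V=V@Rz.T+[532,-305.3,200.]
        U=proj(q,V,ss);print(n,deg,U.min(0),U.max(0)-U.min(0))
E
```

```text
13.35 [539.1 300.3 342.2] [ 0.4  0.4  0.4  1.6 -0.   0.5]
M [540.3 299.2] -7.9 160.3 883.0
S [584.6 284.9] -7.0 246.4 1060.0
w obs [219 165  56  22 264]
w -6 [215.3 178.7] [127.5  42.8]
w -3 [215.1 173.1] [127.8  46.2]
w 0 [214.9 167.5] [128.2  49.6]
w 3 [214.7 162. ] [128.7  53. ]
w 6 [214.5 156.5] [129.2  56.3]
s obs [173 193  25  23 405]
s -6 [154.7 188.3] [41.1 31.5]
s -3 [155.  187.8] [41.4 30.7]
s 0 [155.3 187.2] [41.7 29.8]
s 3 [155.5 186.6] [42.  28.8]
s 6 [155.8 186.1] [42.3 27.8]
```

>>> move_arm:
  targets:
    - {"translation":[0,0,-0.04],"turn":[0,0,0],"jaw":0.07}
    - {"translation":[0,0,-0.08],"turn":[0,0,0],"jaw":0.07}
    - {"translation":[0,0,-0.12],"turn":[0,0,0],"jaw":0.07}
    - {"translation":[0,0,-0.155],"turn":[0,0,0],"jaw":0.07}
    - {"translation":[0,0,-0.185],"turn":[0,0,0],"jaw":0.07}
    - {"translation":[0,0,-0.205],"turn":[0,0,0],"jaw":0.07}
    - {"translation":[0,0,-0.22],"turn":[0,0,0],"jaw":0.07}
    - {"translation":[0,0,-0.22],"turn":[0,0,0],"jaw":0.07}

```text
clock: 14.07
tcp_pos: [537.4, 295.3, 120.9]
tcp_rot: [[-0.99, 0.144, -0.008], [0.144, 0.99, -0.003], [0.007, -0.004, -1.0]]
wrist_force: [-0.4, 0.4, 0.0]
gripper_width: 70.0
gripper_force: 0.0
```

>>> move_arm:
  squeeze: 50
  targets:
    - {"translation":[0,0,0],"turn":[0,0,0],"jaw":0.036}
    - {"translation":[0,0,0],"turn":[0,0,0],"jaw":0.036}
    - {"translation":[0,0,0],"turn":[0,0,0],"jaw":0.036}
    - {"translation":[0,0,0],"turn":[0,0,0],"jaw":0.036}
    - {"translation":[0,0,0],"turn":[0,0,0],"jaw":0.036}

```text
clock: 14.48
tcp_pos: [541.1, 298.5, 126.9]
tcp_rot: [[-0.99, 0.142, 0.003], [0.142, 0.99, 0.001], [-0.003, 0.001, -1.0]]
wrist_force: [0.5, 0.7, 4.0]
gripper_width: 41.0
gripper_force: 51.2
```

>>> move_arm:
  squeeze: 70
  targets:
    - {"translation":[0,0,0.004],"turn":[0,0,0],"jaw":0.034}
    - {"translation":[0,0,0.018],"turn":[0,0,0],"jaw":0.034}
    - {"translation":[0,0,0.04],"turn":[0,0,0],"jaw":0.034}
    - {"translation":[0,0,0.07],"turn":[0,0,0],"jaw":0.034}
    - {"translation":[0,0,0.1],"turn":[0,0,0],"jaw":0.034}
    - {"translation":[0,0,0.13],"turn":[0,0,0],"jaw":0.034}
    - {"translation":[0,-0.01,0.155],"turn":[0,0,0],"jaw":0.034}
    - {"translation":[-0.005,-0.03,0.17],"turn":[0,0,-1],"jaw":0.034}
    - {"translation":[-0.014,-0.06,0.175],"turn":[0,0,-3],"jaw":0.034}
    - {"translation":[-0.024,-0.095,0.175],"turn":[0,0,-5],"jaw":0.034}

```text
clock: 15.32
tcp_pos: [516.7, 203.8, 302.1]
tcp_rot: [[-0.974, 0.226, 0.003], [0.226, 0.974, 0.001], [-0.003, 0.002, -1.0]]
wrist_force: [1.0, -1.4, -1.2]
gripper_width: 41.1
gripper_force: 71.6
```

>>> move_arm:
  targets:
    - {"translation":[-0.01,-0.037,0],"turn":[0,0,0],"jaw":0.034}
    - {"translation":[-0.02,-0.074,0],"turn":[0,0,0],"jaw":0.034}
    - {"translation":[-0.03,-0.111,0],"turn":[0,0,0],"jaw":0.034}
    - {"translation":[-0.04,-0.148,0],"turn":[0,0,0],"jaw":0.034}
    - {"translation":[-0.05,-0.185,0],"turn":[0,0,0],"jaw":0.034}
    - {"translation":[-0.06,-0.222,0],"turn":[0,0,0],"jaw":0.034}
    - {"translation":[-0.07,-0.259,0],"turn":[0,0,0],"jaw":0.034}
    - {"translation":[-0.08,-0.296,0],"turn":[0,0,0],"jaw":0.034}
    - {"translation":[-0.09,-0.333,0],"turn":[0,0,0],"jaw":0.034}
    - {"translation":[-0.1,-0.37,0],"turn":[0,0,0],"jaw":0.034}

```text
clock: 16.15
tcp_pos: [415.0, -167.8, 300.6]
tcp_rot: [[-0.974, 0.227, 0.0], [0.227, 0.974, 0.0], [-0.0, 0.0, -1.0]]
wrist_force: [1.0, -0.6, -2.8]
gripper_width: 41.2
gripper_force: 71.5
```

>>> move_arm:
  targets:
    - {"translation":[-0.01,-0.035,0],"turn":[0,0,0],"jaw":0.034}
    - {"translation":[-0.019,-0.065,0],"turn":[0,0,0],"jaw":0.034}
    - {"translation":[-0.026,-0.09,0],"turn":[0,0,0],"jaw":0.034}
    - {"translation":[-0.03,-0.104,-0.01],"turn":[0,0,0],"jaw":0.034}
    - {"translation":[-0.03,-0.104,-0.03],"turn":[0,0,0],"jaw":0.034}
    - {"translation":[-0.03,-0.104,-0.046],"turn":[0,0,0],"jaw":0.034}
    - {"translation":[-0.03,-0.104,-0.046],"turn":[0,0,0],"jaw":0.034}
    - {"translation":[-0.03,-0.104,-0.046],"turn":[0,0,0],"jaw":0.034}
    - {"translation":[-0.03,-0.104,-0.046],"turn":[0,0,0],"jaw":0.034}

```text
clock: 16.9
tcp_pos: [386.4, -270.5, 255.2]
tcp_rot: [[-0.974, 0.227, 0.001], [0.227, 0.974, -0.0], [-0.001, -0.0, -1.0]]
wrist_force: [-0.4, -0.1, -2.4]
gripper_width: 41.2
gripper_force: 71.8
```

```bash
cat > chk.py <<'E'
from go import *
def chk():
    s=r.read_state();p=r.camera("wrist");print(s['clock'],s['tcp_pos'].round(1),s['wrist_force'].round(1),s['gripper_width'])
    h=cv2.cvtColor(p["pixels"],cv2.COLOR_RGB2HSV);m=cv2.inRange(h,(20,150,80),(34,255,255));m[:,:230]=0;m[:,330:]=0
    ys,xs=np.where(m>0);print("rod",[(int(y),int(xs[ys==y].min()),int(xs[ys==y].max())) for y in np.unique(ys)[::10]])
    g=p["pixels"].astype(int)[300];dark=np.where((g.max(1)<95)&(g.max(1)-g.min(1)<25))[0];print("dark cols row300",[(int(a[0]),int(a[-1])) for a in np.split(dark,np.where(np.diff(dark)>1)[0]+1)])
    z=s['tcp_pos'][2]-1
    x,f,*_=fit(p,s,(s['tcp_pos'][0],s['tcp_pos'][1],-.23),z);print("loopfit",(x[:2]-s['tcp_pos'][:2]).round(1),np.degrees(x[2]).round(1),f)
    return s,p
E
python3 -c "from chk import *; chk()"
```

```text
16.9 [ 386.4 -270.5  255.2] [-0.4 -0.1 -2.4] 41.20747174525652
rod [(298, 279, 279), (338, 275, 285), (348, 274, 286), (358, 274, 286), (368, 274, 286), (378, 277, 285)]
dark cols row300 [(177, 203), (213, 245), (317, 348), (358, 382), (529, 530)]
loopfit [0.5 0.6] -13.1 9.961210107328252
```

>>> move_arm:
  targets:
    - {"translation":[0,0,-0.02],"turn":[0,0,0],"jaw":0.034}
    - {"translation":[0,0,-0.042],"turn":[0,0,0],"jaw":0.034}
    - {"translation":[0,0,-0.052],"turn":[0,0,0],"jaw":0.034}
    - {"translation":[0,0,-0.052],"turn":[0,0,0],"jaw":0.034}
    - {"translation":[0,0,-0.052],"turn":[0,0,0],"jaw":0.034}
    - {"translation":[0.01,-0.0023,-0.052],"turn":[0,0,0],"jaw":0.034}
    - {"translation":[0.02,-0.0047,-0.052],"turn":[0,0,0],"jaw":0.034}
    - {"translation":[0.03,-0.0071,-0.052],"turn":[0,0,0],"jaw":0.034}
    - {"translation":[0.04,-0.0094,-0.052],"turn":[0,0,0],"jaw":0.034}
    - {"translation":[0.05,-0.0118,-0.052],"turn":[0,0,0],"jaw":0.034}

```text
clock: 17.78
tcp_pos: [437.8, -282.9, 202.7]
tcp_rot: [[-0.974, 0.227, 0.001], [0.227, 0.974, -0.001], [-0.001, -0.0, -1.0]]
wrist_force: [-0.4, 0.0, -1.9]
gripper_width: 41.1
gripper_force: 71.8
```

>>> move_arm:
  targets:
    - {"translation":[0.017,-0.004,0],"turn":[0,0,0],"jaw":0.034}
    - {"translation":[0.034,-0.008,0],"turn":[0,0,0],"jaw":0.034}
    - {"translation":[0.048,-0.0113,0],"turn":[0,0,0],"jaw":0.034}
    - {"translation":[0.059,-0.0139,0],"turn":[0,0,0],"jaw":0.034}
    - {"translation":[0.059,-0.0139,0],"turn":[0,0,0],"jaw":0.034}
    - {"translation":[0.059,-0.0139,-0.005],"turn":[0,0,0],"jaw":0.034}
    - {"translation":[0.059,-0.0139,-0.01],"turn":[0,0,0],"jaw":0.034}
    - {"translation":[0.059,-0.0139,-0.0125],"turn":[0,0,0],"jaw":0.034}
    - {"translation":[0.059,-0.0139,-0.0125],"turn":[0,0,0],"jaw":0.034}

```text
clock: 18.53
tcp_pos: [494.1, -295.7, 188.7]
tcp_rot: [[-0.974, 0.228, -0.002], [0.228, 0.974, 0.002], [0.002, 0.001, -1.0]]
wrist_force: [-0.5, -0.7, -2.2]
gripper_width: 40.9
gripper_force: 71.8
```

>>> move_arm:
  targets:
    - {"translation":[0.004,-0.001,0],"turn":[0,0,0],"jaw":0.034}
    - {"translation":[0.008,-0.0019,0],"turn":[0,0,0],"jaw":0.034}
    - {"translation":[0.012,-0.0028,0],"turn":[0,0,0],"jaw":0.034}
    - {"translation":[0.0155,-0.0036,0],"turn":[0,0,0],"jaw":0.034}
    - {"translation":[0.0175,-0.0041,0],"turn":[0,0,0],"jaw":0.034}
    - {"translation":[0.0175,-0.0041,0],"turn":[0,0,0],"jaw":0.034}
    - {"translation":[0.0175,-0.0041,0],"turn":[0,0,0],"jaw":0.034}

```text
clock: 19.12
tcp_pos: [512.8, -300.4, 189.8]
tcp_rot: [[-0.974, 0.227, -0.0], [0.227, 0.974, 0.0], [0.0, 0.0, -1.0]]
wrist_force: [0.3, 0.1, -3.5]
gripper_width: 41.3
gripper_force: 71.8
```

>>> move_arm:
  targets:
    - {"translation":[0,0,-0.001],"turn":[0,0,0],"jaw":0.034}
    - {"translation":[0,0,-0.002],"turn":[0,0,0],"jaw":0.034}
    - {"translation":[0,0,-0.003],"turn":[0,0,0],"jaw":0.034}
    - {"translation":[0,0,-0.004],"turn":[0,0,0],"jaw":0.034}
    - {"translation":[0,0,-0.004],"turn":[0,0,0],"jaw":0.034}

```text
clock: 19.53
tcp_pos: [512.7, -300.4, 187.7]
tcp_rot: [[-0.974, 0.227, 0.001], [0.227, 0.974, -0.001], [-0.002, -0.001, -1.0]]
wrist_force: [-2.5, 2.9, 8.5]
gripper_width: 41.2
gripper_force: 73.0
```

>>> move_arm:
  targets:
    - {"translation":[0,0,0.002],"turn":[0,0,0],"jaw":0.044}
    - {"translation":[0,0,0.002],"turn":[0,0,0],"jaw":0.05}
    - {"translation":[0,0,0.002],"turn":[0,0,0],"jaw":0.07}
    - {"translation":[0,0,0.002],"turn":[0,0,0],"jaw":0.07}
    - {"translation":[0,0,0.02],"turn":[0,0,0],"jaw":0.07}
    - {"translation":[0,0,0.06],"turn":[0,0,0],"jaw":0.07}
    - {"translation":[0,0,0.1],"turn":[0,0,0],"jaw":0.07}
    - {"translation":[0,0,0.14],"turn":[0,0,0],"jaw":0.07}

```text
clock: 20.2
tcp_pos: [512.2, -300.0, 326.7]
tcp_rot: [[-0.974, 0.227, -0.001], [0.227, 0.974, 0.001], [0.001, 0.001, -1.0]]
wrist_force: [1.8, -1.0, -0.8]
gripper_width: 70.1
gripper_force: 0.0
```

```bash
python3 - <<'E'
from go import *
np.set_printoptions(suppress=True,precision=1)
s=r.read_state();p=r.camera("wrist");print(s['clock'],s['tcp_pos'],s['wrist_force'],s['gripper_width'])
cv2.imwrite("pics/m4.png",p["pixels"][:,:,::-1])
for l,z in(("pan_large_loop",189),("pan_medium_loop",189),("pan_large_mid",104),("pan_medium_mid",104),("hook_tip",212)):
    print(l,[(np.round(np.array(d["point"])*[560,420],1).tolist(),round(d["score"],2),onz(p,np.array(d["point"])*[560,420],z,s)[:2]) for d in r.spot_point(p,l)[:2]])
for l in("pan_large","pan_medium"):
    for d in r.silhouettes(p,l)[:2]: print(l,d["score"],np.array(d["extent"])*[560,420,560,420])
E
```

```text
20.2 [ 512.2 -300.   326.7] [ 1.8 -1.  -0.8] 70.06038353049509
pan_large_loop [([280.3, 228.9], 0.91, array([ 530.9, -303.3])), ([278.7, 64.0], 0.35, array([ 413.8, -277. ]))]
pan_medium_loop [([279.2, 207.5], 0.61, array([ 514. , -300.2]))]
pan_large_mid [([542.5, 76.1], 0.32, array([465.2, -25.2]))]
pan_medium_mid [([283.4, 183.4], 0.62, array([ 513.4, -296. ]))]
hook_tip [([280.4, 64.8], 0.56, array([ 417.2, -276.7]))]
pan_large 0.87 [218.6 177.7 125.8  68.7]
pan_large 0.34 [539.4  46.1  20.6  38.4]
pan_medium 0.9 [230.2 159.   97.5  60.3]
```

>>> move_arm:
  targets:
    - {"translation":[0.049,0.4,0],"turn":[0,0,6.2],"jaw":0.07}
    - {"translation":[0.049,0.4,0],"turn":[0,0,6.2],"jaw":0.07}
    - {"translation":[0.049,0.4,0],"turn":[0,0,6.2],"jaw":0.07}
    - {"translation":[0.049,0.4,0],"turn":[0,0,6.2],"jaw":0.07}
    - {"translation":[0.049,0.4,0],"turn":[0,0,6.2],"jaw":0.07}
    - {"translation":[0.049,0.4,0],"turn":[0,0,6.2],"jaw":0.07}
    - {"translation":[0.049,0.4,0],"turn":[0,0,6.2],"jaw":0.07}
    - {"translation":[0.049,0.4,0],"turn":[0,0,6.2],"jaw":0.07}
    - {"translation":[0.049,0.4,0],"turn":[0,0,6.2],"jaw":0.07}
    - {"translation":[0.049,0.4,0],"turn":[0,0,6.2],"jaw":0.07}

```text
clock: 21.43
tcp_pos: [560.8, 103.1, 324.3]
tcp_rot: [[-0.993, 0.119, -0.003], [0.119, 0.993, 0.001], [0.003, 0.0, -1.0]]
wrist_force: [0.8, -0.3, 0.5]
gripper_width: 70.3
gripper_force: 0.0
```

>>> move_arm:
  targets:
    - {"translation":[0.0225,0.1855,0],"turn":[0,0,0],"jaw":0.07}
    - {"translation":[0.0225,0.1855,0],"turn":[0,0,0],"jaw":0.07}
    - {"translation":[0.0225,0.1855,0],"turn":[0,0,0],"jaw":0.07}
    - {"translation":[0.0225,0.1855,0],"turn":[0,0,0],"jaw":0.07}
    - {"translation":[0.0225,0.1855,0],"turn":[0,0,0],"jaw":0.07}
    - {"translation":[0.0225,0.1855,-0.04],"turn":[0,0,0],"jaw":0.07}
    - {"translation":[0.0225,0.1855,-0.08],"turn":[0,0,0],"jaw":0.07}
    - {"translation":[0.0225,0.1855,-0.1],"turn":[0,0,0],"jaw":0.07}
    - {"translation":[0.0225,0.1855,-0.1],"turn":[0,0,0],"jaw":0.07}
    - {"translation":[0.0225,0.1855,-0.1],"turn":[0,0,0],"jaw":0.07}

```text
clock: 22.27
tcp_pos: [582.8, 284.7, 223.6]
tcp_rot: [[-0.993, 0.121, -0.005], [0.121, 0.993, -0.002], [0.005, -0.002, -1.0]]
wrist_force: [0.5, 0.2, 1.7]
gripper_width: 70.1
gripper_force: 0.0
```

```bash
python3 - <<'E'
from go import *
s=r.read_state();p=r.camera("wrist");print(s['clock'],s['tcp_pos'])
show(p,s,[("S",(585,285,-.13),119)],"pics/f4.png")
E
```

```text
22.2667 [582.7514938  284.70223351 223.64196656]
S [585.3 285.4] -6.9 100.3 1805.0
```

Commanded position is (584.7, 284.9, 227.8), which matches the fit. I descend 109.5 mm and grip.

>>> move_arm:
  targets:
    - {"translation":[0,0,-0.03],"turn":[0,0,0],"jaw":0.07}
    - {"translation":[0,0,-0.06],"turn":[0,0,0],"jaw":0.07}
    - {"translation":[0,0,-0.085],"turn":[0,0,0],"jaw":0.07}
    - {"translation":[0,0,-0.1],"turn":[0,0,0],"jaw":0.07}
    - {"translation":[0,0,-0.1095],"turn":[0,0,0],"jaw":0.07}
    - {"translation":[0,0,-0.1095],"turn":[0,0,0],"jaw":0.07}
    - {"translation":[0,0,-0.1095],"turn":[0,0,0],"jaw":0.07}

```text
clock: 22.9
tcp_pos: [585.3, 285.3, 118.0]
tcp_rot: [[-0.993, 0.121, 0.002], [0.121, 0.993, 0.001], [-0.002, 0.001, -1.0]]
wrist_force: [0.1, -0.3, 0.3]
gripper_width: 69.9
gripper_force: 0.0
```

>>> move_arm:
  squeeze: 50
  targets:
    - {"translation":[0,0,0],"turn":[0,0,0],"jaw":0.036}
    - {"translation":[0,0,0],"turn":[0,0,0],"jaw":0.036}
    - {"translation":[0,0,0],"turn":[0,0,0],"jaw":0.036}
    - {"translation":[0,0,0],"turn":[0,0,0],"jaw":0.036}
    - {"translation":[0,0,0],"turn":[0,0,0],"jaw":0.036}

```text
clock: 23.32
tcp_pos: [585.4, 285.1, 118.5]
tcp_rot: [[-0.993, 0.121, 0.003], [0.121, 0.993, 0.0], [-0.003, 0.001, -1.0]]
wrist_force: [-0.1, -1.3, 5.7]
gripper_width: 41.6
gripper_force: 50.9
```

>>> move_arm:
  squeeze: 70
  targets:
    - {"translation":[0,0,0.004],"turn":[0,0,0],"jaw":0.034}
    - {"translation":[0,0,0.018],"turn":[0,0,0],"jaw":0.034}
    - {"translation":[0,0,0.04],"turn":[0,0,0],"jaw":0.034}
    - {"translation":[0,0,0.07],"turn":[0,0,0],"jaw":0.034}
    - {"translation":[0,0,0.105],"turn":[0,0,0],"jaw":0.034}
    - {"translation":[0,0,0.14],"turn":[0,0,0],"jaw":0.034}
    - {"translation":[0,-0.005,0.165],"turn":[0,0,0],"jaw":0.034}
    - {"translation":[-0.005,-0.025,0.178],"turn":[0,0,-2],"jaw":0.034}
    - {"translation":[-0.016,-0.053,0.18],"turn":[0,0,-4],"jaw":0.034}
    - {"translation":[-0.03,-0.085,0.18],"turn":[0,0,-6.2],"jaw":0.034}

```text
clock: 24.15
tcp_pos: [554.9, 200.5, 297.7]
tcp_rot: [[-0.974, 0.227, 0.003], [0.227, 0.974, 0.001], [-0.003, 0.002, -1.0]]
wrist_force: [-0.2, -0.1, -1.4]
gripper_width: 41.1
gripper_force: 71.4
```

>>> move_arm:
  targets:
    - {"translation":[-0.013,-0.036,0],"turn":[0,0,0],"jaw":0.034}
    - {"translation":[-0.026,-0.072,0],"turn":[0,0,0],"jaw":0.034}
    - {"translation":[-0.039,-0.108,0],"turn":[0,0,0],"jaw":0.034}
    - {"translation":[-0.052,-0.144,0],"turn":[0,0,0],"jaw":0.034}
    - {"translation":[-0.065,-0.18,0],"turn":[0,0,0],"jaw":0.034}
    - {"translation":[-0.078,-0.216,0],"turn":[0,0,0],"jaw":0.034}
    - {"translation":[-0.091,-0.252,0],"turn":[0,0,0],"jaw":0.034}
    - {"translation":[-0.104,-0.288,0],"turn":[0,0,0],"jaw":0.034}
    - {"translation":[-0.117,-0.324,0],"turn":[0,0,0],"jaw":0.034}
    - {"translation":[-0.13,-0.36,0],"turn":[0,0,0],"jaw":0.034}

```text
clock: 24.98
tcp_pos: [423.1, -161.1, 296.7]
tcp_rot: [[-0.974, 0.227, 0.001], [0.227, 0.974, 0.0], [-0.001, 0.0, -1.0]]
wrist_force: [1.0, -0.6, -2.4]
gripper_width: 40.9
gripper_force: 71.5
```

>>> move_arm:
  targets:
    - {"translation":[-0.012,-0.035,0],"turn":[0,0,0],"jaw":0.034}
    - {"translation":[-0.023,-0.066,0],"turn":[0,0,0],"jaw":0.034}
    - {"translation":[-0.032,-0.093,0],"turn":[0,0,0],"jaw":0.034}
    - {"translation":[-0.038,-0.1106,-0.01],"turn":[0,0,0],"jaw":0.034}
    - {"translation":[-0.038,-0.1106,-0.03],"turn":[0,0,0],"jaw":0.034}
    - {"translation":[-0.038,-0.1106,-0.042],"turn":[0,0,0],"jaw":0.034}
    - {"translation":[-0.038,-0.1106,-0.042],"turn":[0,0,0],"jaw":0.034}
    - {"translation":[-0.038,-0.1106,-0.042],"turn":[0,0,0],"jaw":0.034}
    - {"translation":[-0.038,-0.1106,-0.042],"turn":[0,0,0],"jaw":0.034}

```text
clock: 25.73
tcp_pos: [386.5, -270.4, 255.2]
tcp_rot: [[-0.974, 0.227, 0.001], [0.227, 0.974, -0.001], [-0.001, -0.0, -1.0]]
wrist_force: [1.0, -0.7, -1.5]
gripper_width: 41.1
gripper_force: 71.6
```

```bash
python3 -c "from chk import *; chk()"
```

```text
25.7333 [ 386.5 -270.4  255.2] [ 1.  -0.7 -1.5] 41.05792262515537
rod [(298, 277, 282), (339, 273, 286), (349, 274, 285), (359, 274, 286), (369, 274, 286)]
dark cols row300 [(177, 203), (213, 244), (316, 348), (357, 382), (529, 530)]
loopfit [0.4 0.5] -13.1 6.460575554450513
```

>>> move_arm:
  targets:
    - {"translation":[0,0,-0.02],"turn":[0,0,0],"jaw":0.034}
    - {"translation":[0,0,-0.042],"turn":[0,0,0],"jaw":0.034}
    - {"translation":[0,0,-0.052],"turn":[0,0,0],"jaw":0.034}
    - {"translation":[0,0,-0.052],"turn":[0,0,0],"jaw":0.034}
    - {"translation":[0,0,-0.052],"turn":[0,0,0],"jaw":0.034}
    - {"translation":[0.01,-0.0023,-0.052],"turn":[0,0,0],"jaw":0.034}
    - {"translation":[0.02,-0.0047,-0.052],"turn":[0,0,0],"jaw":0.034}
    - {"translation":[0.03,-0.0071,-0.052],"turn":[0,0,0],"jaw":0.034}
    - {"translation":[0.04,-0.0094,-0.052],"turn":[0,0,0],"jaw":0.034}
    - {"translation":[0.05,-0.0118,-0.052],"turn":[0,0,0],"jaw":0.034}

```text
clock: 26.62
tcp_pos: [437.8, -282.8, 202.7]
tcp_rot: [[-0.974, 0.227, 0.001], [0.227, 0.974, -0.0], [-0.001, -0.0, -1.0]]
wrist_force: [0.4, -0.2, -1.9]
gripper_width: 40.9
gripper_force: 71.6
```

>>> move_arm:
  targets:
    - {"translation":[0.014,-0.0033,0],"turn":[0,0,0],"jaw":0.034}
    - {"translation":[0.028,-0.0066,0],"turn":[0,0,0],"jaw":0.034}
    - {"translation":[0.0395,-0.0093,0],"turn":[0,0,0],"jaw":0.034}
    - {"translation":[0.0395,-0.0093,0],"turn":[0,0,0],"jaw":0.034}
    - {"translation":[0.0395,-0.0093,0],"turn":[0,0,0],"jaw":0.034}
    - {"translation":[0.0395,-0.0093,-0.005],"turn":[0,0,0],"jaw":0.034}
    - {"translation":[0.0395,-0.0093,-0.01],"turn":[0,0,0],"jaw":0.034}
    - {"translation":[0.0395,-0.0093,-0.0125],"turn":[0,0,0],"jaw":0.034}
    - {"translation":[0.0395,-0.0093,-0.0125],"turn":[0,0,0],"jaw":0.034}

```text
clock: 27.37
tcp_pos: [474.8, -291.1, 188.9]
tcp_rot: [[-0.974, 0.228, -0.001], [0.228, 0.974, 0.001], [0.001, 0.001, -1.0]]
wrist_force: [-0.3, 0.4, -2.0]
gripper_width: 41.2
gripper_force: 71.7
```

>>> move_arm:
  targets:
    - {"translation":[0.004,-0.001,0],"turn":[0,0,0],"jaw":0.034}
    - {"translation":[0.008,-0.0019,0],"turn":[0,0,0],"jaw":0.034}
    - {"translation":[0.012,-0.0028,0],"turn":[0,0,0],"jaw":0.034}
    - {"translation":[0.0155,-0.0036,0],"turn":[0,0,0],"jaw":0.034}
    - {"translation":[0.0175,-0.0041,0],"turn":[0,0,0],"jaw":0.034}
    - {"translation":[0.0175,-0.0041,0],"turn":[0,0,0],"jaw":0.034}
    - {"translation":[0.0175,-0.0041,0],"turn":[0,0,0],"jaw":0.034}

```text
clock: 27.95
tcp_pos: [493.3, -295.6, 189.7]
tcp_rot: [[-0.974, 0.227, -0.0], [0.227, 0.974, 0.0], [0.0, 0.0, -1.0]]
wrist_force: [0.3, -0.7, -2.6]
gripper_width: 41.1
gripper_force: 71.6
```

>>> move_arm:
  targets:
    - {"translation":[0,0,-0.001],"turn":[0,0,0],"jaw":0.034}
    - {"translation":[0,0,-0.002],"turn":[0,0,0],"jaw":0.034}
    - {"translation":[0,0,-0.003],"turn":[0,0,0],"jaw":0.034}
    - {"translation":[0,0,-0.004],"turn":[0,0,0],"jaw":0.034}
    - {"translation":[0,0,-0.004],"turn":[0,0,0],"jaw":0.034}

```text
clock: 28.37
tcp_pos: [493.3, -295.7, 188.2]
tcp_rot: [[-0.974, 0.227, 0.002], [0.227, 0.974, -0.001], [-0.002, -0.001, -1.0]]
wrist_force: [-3.0, 2.6, 10.8]
gripper_width: 41.2
gripper_force: 73.1
```

>>> move_arm:
  targets:
    - {"translation":[0,0,0.002],"turn":[0,0,0],"jaw":0.044}
    - {"translation":[0,0,0.002],"turn":[0,0,0],"jaw":0.05}
    - {"translation":[0,0,0.002],"turn":[0,0,0],"jaw":0.07}
    - {"translation":[0,0,0.002],"turn":[0,0,0],"jaw":0.07}
    - {"translation":[0,0,0.02],"turn":[0,0,0],"jaw":0.07}
    - {"translation":[0,0,0.06],"turn":[0,0,0],"jaw":0.07}
    - {"translation":[0,0,0.1],"turn":[0,0,0],"jaw":0.07}
    - {"translation":[0,0,0.14],"turn":[0,0,0],"jaw":0.07}
    - {"translation":[0,0,0.16],"turn":[0,0,0],"jaw":0.07}
    - {"translation":[0,0,0.16],"turn":[0,0,0],"jaw":0.07}

```text
clock: 29.2
tcp_pos: [494.6, -296.8, 351.5]
tcp_rot: [[-0.974, 0.227, 0.007], [0.227, 0.974, -0.006], [-0.008, -0.004, -1.0]]
wrist_force: [0.4, 0.1, 0.8]
gripper_width: 69.8
gripper_force: 0.0
```

>>> move_arm:
  targets:
    - {"translation":[-0.03,0,0],"turn":[0,0,0],"jaw":0.07}
    - {"translation":[-0.06,0,0],"turn":[0,0,0],"jaw":0.07}
    - {"translation":[-0.06,0,0],"turn":[0,0,0],"jaw":0.07}
    - {"translation":[-0.06,0,0],"turn":[0,0,0],"jaw":0.07}
    - {"translation":[-0.06,0,0],"turn":[0,0,0],"jaw":0.07}
    - {"translation":[-0.06,0,0],"turn":[0,0,0],"jaw":0.07}

```text
clock: 29.7
tcp_pos: [433.8, -295.8, 345.4]
tcp_rot: [[-0.974, 0.227, 0.0], [0.227, 0.974, 0.0], [0.0, 0.0, -1.0]]
wrist_force: [-0.5, 0.8, -0.3]
gripper_width: 70.1
gripper_force: 0.0
```

```bash
python3 - <<'E'
from h import *
np.set_printoptions(suppress=True,precision=1)
s=r.read_state();p=r.camera("wrist");t=r.camera("scene");print(s['clock'],s['tcp_pos'],s['gripper_width'])
for l,z in(("pan_large_loop",189),("pan_medium_loop",189),("pan_small_loop",189)):
    print(l,[(round(d["score"],2),onz(p,np.array(d["point"])*[560,420],z,s)[:2]) for d in r.spot_point(p,l)[:2]])
a=p["pixels"][90:390,80:480,::-1];b=t["pixels"][130:250,120:280,::-1]
cv2.imwrite("pics/end.png",np.hstack([a,cv2.resize(b,(400,300),interpolation=cv2.INTER_CUBIC)]))
E
```

```text
29.7 [ 433.8 -295.8  345.4] 70.06491878357312
pan_large_loop [(0.87, array([ 531.4, -305. ]))]
pan_medium_loop [(0.9, array([ 510.6, -299.6]))]
pan_small_loop [(0.95, array([ 495.5, -292. ])), (0.67, array([ 512.3, -297.3]))]
```

View pics/end.png

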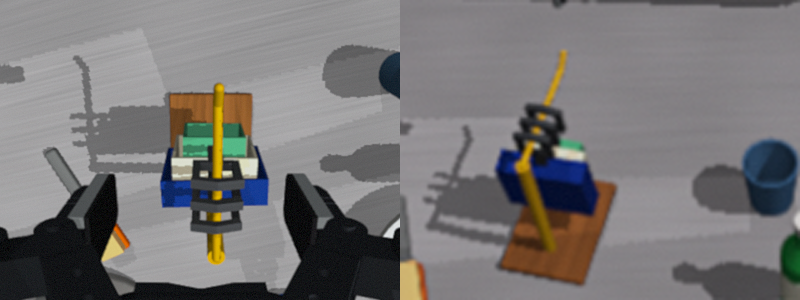

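The picture shows all three pans on the arm, nested in order: blue (215,190), cream (213,165) and mint (213,140). They hang square, about 20 mm apart, with the open sides toward the tip. I'm handing in.

```bash
python3 -c "
from workcell import r
print(r.hand_in())"
```

```text
the job is handed in; nothing more can be done
None
```

The job is handed in: the blue, cream and mint pans hang on the hook in that order from the post, each nested about 10 mm into the one behind, open sides to the tip, done in about 30 s of the 72 s; hand-in returned no verdict.

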